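# Change the sherd mount in the clamping jig and set its spring tension

### The arm

A 6-joint arm with a two-finger parallel gripper is mounted at the origin on a cart in front of the work surface, level with it; the furniture and walls round the work are solid. World frame = base frame: x ahead of the robot, y to its left, z up, the work surface at z = 0. Lengths are in m, angles in rad, forces in N, time in s.
With the tool pointing down it reaches from about 0.35 to 0.725 m from the base axis. Payload 4.3 kg.
Tool frame: the origin (TCP) lies between the finger pads; the fingertips stand 14 mm ahead of it and the grasp point (between the pads) lies 5 mm behind it (r.nose_length is the distance from the TCP to the fingertips, in m); z points along the fingers, y is the direction in which the jaws open and shut (so a half turn about z gives the same grasp; the last joint's range is limited). The gripper opens to 85 mm and grips with 20 to 120 N. Pads are 22 mm wide; open, the fingers measure 114 mm over their backs; the gripper's body (76 mm by 85 mm) begins 54 mm behind the grasp point. The pads swing forward as they close: fully open they stand 13 mm farther back than shut.
Start: joints at [-1.291, 0.377, 0.081, 1.274, 0, 1.46], TCP at [0.219, -0.532, 0.245] pointing down, gripper open.
Joint ranges: [-2.72, 2.72], [-0.84, 1.66], [-1.02, 1.22], [-1.77, 2.12], [-1.37, 1.28], [-3.14, 3.14]. Speed limits (rad/s): [2.57, 2.57, 3.14, 3.14, 3.14, 3.14].

### API

Orientations are given as a unit quaternion [x, y, z, w].
In Python, from workcell import r, fingers, planner, monitor, capture, camera_info, sign_off gives the robot as it stands. The module is installed in compiled form; this text tells all that it offers. Calls block until the motion is done:
- r.move_to(position, orientation): joint-space move of the TCP to a pose.
- r.move_linear(position, rot=None, speed=0.15, until_force=None): straight line of the TCP; rot=None keeps the orientation; speed is the mean speed in m/s. With until_force (N) it stops when the force on the tool has changed by that much, and returns True; else False.
- r.movej(angles): joint-space move.
- fingers.gripper_to(opening, grasp_force=None): finger opening in m; grasp_force is the grip in N (None keeps the last); returns when the fingers have stopped.
- r.pause(seconds).
- planner.solve_ik(position, orientation): joint angles nearest the present ones, or None.
- monitor.sense(): the state.
- capture(name): name is "scene" or "top" or "wrist"; returns (picture, depth): 384x512x3 uint8, blue, green, red; 384x512 float32, m along the optical axis (not along the pixel's ray), 0 where there is no reading.
- camera_info(name): a dict with "intrinsics" (3x3 intrinsics, pixels), "world_from_camera" (4x4, takes a point from camera to world coordinates); the wrist camera has in their place "tool_from_camera" (4x4, takes a point from camera to tool coordinates, whose origin is the TCP and whose axes are the flange's). Camera axes: x right, y down, z forward; pixel columns grow to the right and rows downward; lengths in m; the calibration is good to about 2 mm. A picture is of the moment at which its call begins: read the wrist's pose just before it. camera_info takes no time and is no camera call.
A pose or a line that the arm cannot do raises r.MotionError and nothing moves.
- sign_off(): hands the job in, once; it reports no verdict.
The state is a dict: "time": time; "joints": joint angles; "qvel": joint speeds; "joint_efforts": joint torques, N m; "ee_pos": TCP position; "orientation": TCP orientation; "ft_force": force on the tool from outside, world axes, zero at the start; "moment": the same for the moment, N m; "grip_width": finger opening in m.
Only numpy, scipy, OpenCV 4.12 (cv2) and the standard library are available. Lean on these libraries where they do the work, as an engineer would, in place of code of your own. Each camera call takes 0.05 s, during which the arm holds its last target.

### The job

The plaster mount in the clamping jig is finished: lift it out and stand it upright on the floor of the plywood tray. Then seat the other mount with the cut corner fully home, flat and square in the jig's pocket, let go of it, and turn the tension knob clockwise until the gauge pointer rests on the thick set mark. Leave the round mount and the jar where they stand.

Things in the scene. Friction and masses are not known exactly. Their poses are not given: they have to be found in the camera images.
- old_mount_mid (a point): Finished mount, in the jig's pocket at the start: plaster block 44 (x) x 64 (y) x 40 mm high, terracotta sherd in its top, the vertical corner at +x +y cut off at 45 degrees (14 mm off each side). Point: centre of the block, 20 mm above its underside; z up. About 130 g. In the pocket its upper 25 mm stand proud of the walls.
- new_mount_mid (a point): Mount to be fitted: the same plaster block, 44 (x) x 64 (y) x 40 mm with the corner at +x +y cut off 14 mm, standing on the table to the robot's right. Point: its centre, 20 mm above its underside, axes as for the old mount.
- round_mount: Round plaster mount, 50 mm across, 40 mm high, which does not belong in this jig; on the table to the right, near the new mount (the two swap places). Origin at the centre of its underside. Leave it alone.
- jar: Glass jar with a dark green lid, 68 mm across, 90 mm high, at the right of the work. Origin at the centre of its underside. Leave it alone.
- pocket (a point): Centre of the pocket floor, 10 mm above the table, jig axes (yaw 0: x away from the robot, y left). Pocket 48 (x) x 68 (y) mm, 2 mm clear of a mount all round, its +x +y corner filled diagonally, so a mount fits only with its axes along these. Walls 15 mm high above the floor, 12 mm thick, top edge bevelled 4 mm (the diagonal too). Pocket, gauge and knob are one fixed jig.
- dial (a point): Centre of the round white gauge dial (60 mm across), 34 mm above the table, axes along the jig's. It rides on a carriage on the jig's grey housing: 104 mm to the -y side of the pocket centre at knob 0, moving 12 mm towards +y per rad of the knob. A black pointer 25 mm long turns over it, up to 5 mm above this point.
- pointer (a joint): Gauge pointer, rad: 0 = pointing along the jig's +y, growing clockwise from above. Thick black set mark at 1.0, thin ticks every 0.25 to 1.5. Shows how far the jaw's spring is pressed in. It stays at 0 until the jaw has pushed the mount (up to 4 mm) onto the +y wall, at a knob value of about 0.83; then it grows 1 rad per rad of the knob.
- tension_knob (a joint): Tension knob, rad: 0 slack (0 to 0.4 at the start), growing clockwise from above, end stop 2.6. Drives a sprung steel jaw, 22 mm wide, in the gap of the pocket's -y wall, towards +y against the mount, 12 mm per rad. Friction 0.12 N m, stays where it is left; turned back, it slackens the spring. About 3.5 N on the mount at the mark.
- tension_knob_grip (a point): Grip point of the knob, on its vertical axis, 170 mm to the -y side of the pocket centre, 67 mm above the table. The black grip is an upright bar 42 mm long (along this point's x, which turns with the knob; at knob 0 along the jig's x), 14 mm thick (along y); its top is 7 mm above this point, the flange under it (44 mm across) 23 mm below.
- tray_in (a point): Centre of the inner floor of the shallow open plywood tray for finished mounts, to the robot's left: 132 (x) x 112 (y) mm outside, walls 6 mm thick, rim 22 mm and floor 6 mm above the table; axes along its sides. Fixed to the table.
Mind the look-alikes: they are no part of the job. What is shaped like the part that bears new_mount_mid but purple is not meant. Leave any pink look-alike of the part that bears old_mount_mid alone.

How it is judged:
By the outcome, as a careful person would: the job done as asked, in the order asked, and still so for the second after the job is handed in, with the robot touching nothing.
It also fails if it takes over 72 s, if anything falls off the work surface, if the arm or the gripper's body presses on something with over 40 N, if the wrist force passes 120 N, or if a joint passes its speed limit or range.

## Working session

There is one attempt and no reset: what is moved stays moved. The work goes in short steps, each a Python script; the robot and the scene stay as the last script left them, time stands still between calls to the robot, and variables do not carry over. Pictures are saved under pics/ and viewed, and the job is handed in when it is done.

```bash
mkdir -p pics
cat > h.py <<'E'
import numpy as np, cv2
from workcell import r, fingers, planner, monitor, capture, camera_info, sign_off
from scipy.spatial.transform import Rotation as R
def world(name,depth,u,v,T=None,d=None):
    ci=camera_info(name); K=np.array(ci["intrinsics"])
    if T is None: T=np.array(ci["world_from_camera"])
    d=depth[v,u] if d is None else d
    p=np.array([(u-K[0,2])*d/K[0,0],(v-K[1,2])*d/K[1,1],d,1.0])
    return (T@p)[:3]
def cloud(name,depth,T=None):
    ci=camera_info(name); K=np.array(ci["intrinsics"])
    if T is None: T=np.array(ci["world_from_camera"])
    v,u=np.indices(depth.shape)
    P=np.stack([(u-K[0,2])*depth/K[0,0],(v-K[1,2])*depth/K[1,1],depth,np.ones_like(depth)],-1)
    return (P@T.T)[...,:3]
def wristT():
    s=monitor.sense(); T=np.eye(4);T[:3,:3]=R.from_quat(s["orientation"]).as_matrix();T[:3,3]=s["ee_pos"]
    return T@np.array(camera_info("wrist")["tool_from_camera"])
def tq(yaw): # tool down; tool y axis (jaw) at world angle yaw+90deg ; tool x at yaw
    c,s=np.cos(yaw),np.sin(yaw)
    return R.from_matrix(np.array([[c,s,0],[s,-c,0],[0,0,-1]])).as_quat()
E
python3 - <<'E'
from h import *
s=monitor.sense(); print({k:np.round(v,3) for k,v in s.items()})
print(R.from_quat(s["orientation"]).as_matrix().round(2))
for n in("scene","top"):
    im,d=capture(n); cv2.imwrite(f"pics/{n}0.png",im); np.savez(f"{n}0.npz",im=im,d=d)
    ci=camera_info(n); print(n,np.round(ci["world_from_camera"],3).tolist(),np.round(ci["intrinsics"],1).tolist())
print(np.round(camera_info("wrist")["tool_from_camera"],3).tolist(), r.nose_length)
E
```

```text
{'time': np.float64(0.0), 'joints': array([-1.291,  0.378,  0.08 ,  1.274,  0.   ,  1.461]), 'qvel': array([-0.001, -0.001,  0.003, -0.001,  0.001, -0.001]), 'joint_efforts': array([ 1.0000e-03, -4.6361e+01,  2.6988e+01,  2.1000e-02, -0.0000e+00,
        0.0000e+00]), 'ee_pos': array([ 0.218, -0.531,  0.244]), 'orientation': array([ 0.981,  0.194, -0.   , -0.001]), 'ft_force': array([-0.411, -0.821, -0.53 ]), 'moment': array([ 0.01 ,  0.03 , -0.037]), 'grip_width': np.float64(0.085)}
[[ 0.92  0.38 -0.  ]
 [ 0.38 -0.92  0.  ]
 [ 0.   -0.   -1.  ]]
scene [[0.985, -0.075, 0.158, 0.367], [-0.174, -0.418, 0.892, -1.259], [-0.001, -0.905, -0.425, 0.657], [0.0, 0.0, 0.0, 1.0]] [[396.9, 0.0, 251.9], [0.0, 396.9, 188.1], [0.0, 0.0, 1.0]]
top [[0.014, -0.982, 0.189, 0.337], [-1.0, -0.017, -0.014, -0.036], [0.017, -0.188, -0.982, 1.213], [0.0, 0.0, 0.0, 1.0]] [[414.7, 0.0, 250.7], [0.0, 414.7, 197.6], [0.0, 0.0, 1.0]]
[[-0.0, -0.951, -0.309, 0.079], [1.0, -0.0, -0.0, 0.001], [-0.0, -0.309, 0.951, -0.129], [0.0, 0.0, 0.0, 1.0]] 0.014
```

View pics/top0.png

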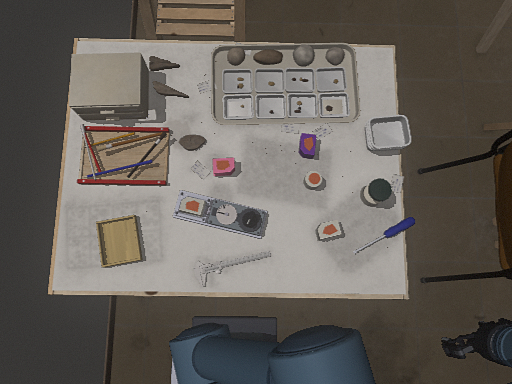

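View pics/scene0.png

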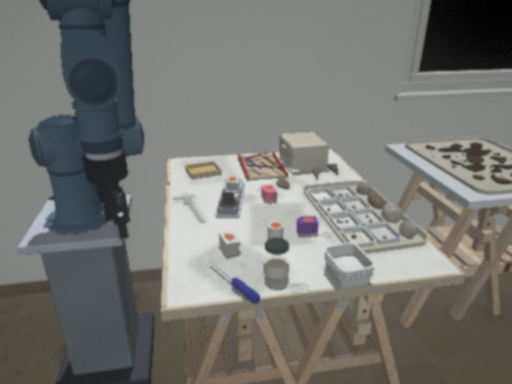

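The top picture shows these candidates:
- White block in the jig at (192,206): the old mount.
- White cut-corner block at (330,230): the new mount.
- Round white mount at (314,180).
- Pink look-alike at (223,165) and purple look-alike at (308,146), both to be left alone.

The tray is at (121,241) and the jar at (378,190). I'll enlarge these to confirm them.

Run:
```python
from h import *
z=np.load("top0.npz"); im,d=z["im"],z["d"]
a=cv2.resize(im[185:245,168:278],None,fx=7,fy=7,interpolation=cv2.INTER_CUBIC)
cv2.imwrite("pics/cropA.png",a)
b=cv2.resize(im[125:250,285:405],None,fx=4.5,fy=4.5,interpolation=cv2.INTER_CUBIC)
cv2.imwrite("pics/cropB.png",b)
for n,u,v in [("old",192,206),("new",330,230),("round",314,180),("tray",121,241),("jar",378,190),("dial",226,213),("knob",252,220),("table",280,250),("pink",223,165),("scrdr",400,226)]:
    print(n,world("top",d,u,v).round(4))
```

```text
old [0.5333 0.1129 0.0491]
new [ 0.4722 -0.2806  0.041 ]
round [ 0.617  -0.2367  0.0431]
tray [0.4343 0.3184 0.0081]
jar [ 0.5798 -0.406   0.0929]
dial [0.5162 0.0164 0.0402]
knob [ 0.497  -0.0582  0.042 ]
table [ 0.4158 -0.1414  0.0042]
pink [0.6573 0.0286 0.0422]
scrdr [ 0.4886 -0.4868  0.0276]
```

View pics/cropA.png

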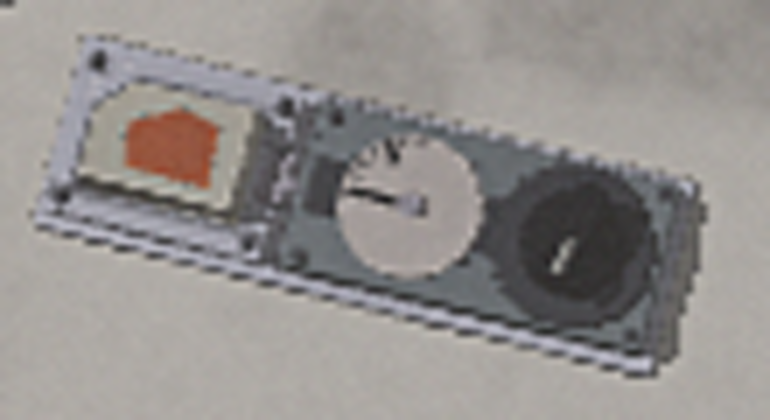

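View pics/cropB.png

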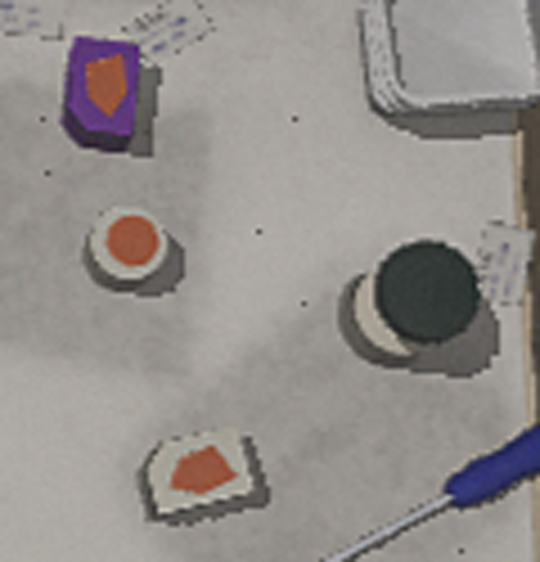

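Run:
```python
from h import *
print(np.round(camera_info("wrist")["intrinsics"],1).tolist())
for nm,p in [("new",(0.47,-0.28,0.16)),("jig",(.53,.11,.2)),("knob",(.49,-.06,.1)),("tray",(.435,.315,.1))]:
    for y in range(-180,180,30):
        q=planner.solve_ik(p,tq(np.radians(y)))
        print(nm,y,None if q is None else np.round(q,2))
```

```text
[[269.2, 0.0, 255.7], [0.0, 269.2, 189.0], [0.0, 0.0, 1.0]]
new -180 [-0.65  0.36 -0.17  1.04  0.   -0.65]
new -150 [-0.65  0.36 -0.17  1.04  0.   -1.18]
new -120 [-0.65  0.36 -0.17  1.04  0.   -1.7 ]
new -90 [-0.65  0.36 -0.17  1.04  0.   -2.22]
new -60 [-0.65  0.36 -0.17  1.04  0.   -2.75]
new -30 [-0.65  0.36 -0.17  1.04  0.    3.01]
new 0 [-0.65  0.36 -0.17  1.04  0.    2.49]
new 30 [-0.65  0.36 -0.17  1.04  0.    1.96]
new 60 [-0.65  0.36 -0.17  1.04  0.    1.44]
new 90 [-0.65  0.36 -0.17  1.04  0.    0.92]
new 120 [-0.65  0.36 -0.17  1.04  0.    0.39]
new 150 [-0.65  0.36 -0.17  1.04  0.   -0.13]
jig -180 [ 0.09  0.33 -0.11  1.13  0.    0.09]
jig -150 [ 0.09  0.33 -0.11  1.13  0.   -0.44]
jig -120 [ 0.09  0.33 -0.11  1.13  0.   -0.96]
jig -90 [ 0.09  0.33 -0.11  1.13  0.   -1.48]
jig -60 [ 0.09  0.33 -0.11  1.13  0.   -2.01]
jig -30 [ 0.09  0.33 -0.11  1.13  0.   -2.53]
jig 0 [ 0.09  0.33 -0.11  1.13  0.   -3.05]
jig 30 [ 0.09  0.33 -0.11  1.13  0.    2.71]
jig 60 [ 0.09  0.33 -0.11  1.13  0.    2.18]
jig 90 [ 0.09  0.33 -0.11  1.13  0.    1.66]
jig 120 [ 0.09  0.33 -0.11  1.13
[... 483 characters left out ...]
nob 90 [-0.25  0.31 -0.41  0.85  0.    1.32]
knob 120 [-0.25  0.31 -0.41  0.85  0.    0.8 ]
knob 150 [-0.25  0.31 -0.41  0.85  0.    0.27]
tray -180 [ 0.51  0.39 -0.29  0.89  0.    0.51]
tray -150 [ 0.51  0.39 -0.29  0.89  0.   -0.01]
tray -120 [ 0.51  0.39 -0.29  0.89  0.   -0.54]
tray -90 [ 0.51  0.39 -0.29  0.89  0.   -1.06]
tray -60 [ 0.51  0.39 -0.29  0.89  0.   -1.59]
tray -30 [ 0.51  0.39 -0.29  0.89  0.   -2.11]
tray 0 [ 0.51  0.39 -0.29  0.89  0.   -2.63]
tray 30 [ 0.51  0.39 -0.29  0.89  0.    3.13]
tray 60 [ 0.51  0.39 -0.29  0.89  0.    2.6 ]
tray 90 [ 0.51  0.39 -0.29  0.89  0.    2.08]
tray 120 [ 0.51  0.39 -0.29  0.89  0.    1.56]
tray 150 [ 0.51  0.39 -0.29  0.89  0.    1.03]
```

Run:
```python
from h import *
def snap(n):
    T=wristT(); im,d=capture("wrist"); cv2.imwrite(f"pics/{n}.png",im); np.savez(f"{n}.npz",im=im,d=d,T=T)
fingers.gripper_to(0.062,grasp_force=30); print(r.nose_length)
r.move_to((0.47,-0.28,0.17),tq(np.radians(90))); print(monitor.sense()["time"]); snap("w_new")
r.move_to((0.52,0.05,0.22),tq(np.radians(77))); print(monitor.sense()["time"]); snap("w_jig")
print(r.nose_length, monitor.sense()["ee_pos"])
```

```text
0.014
1.8333
3.1583
0.014 [0.52013562 0.0487886  0.21977277]
```

View pics/w_new.png

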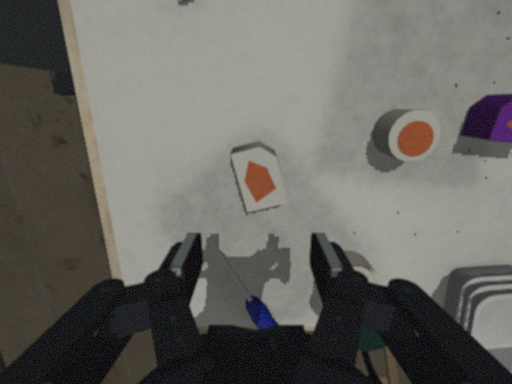

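View pics/w_jig.png

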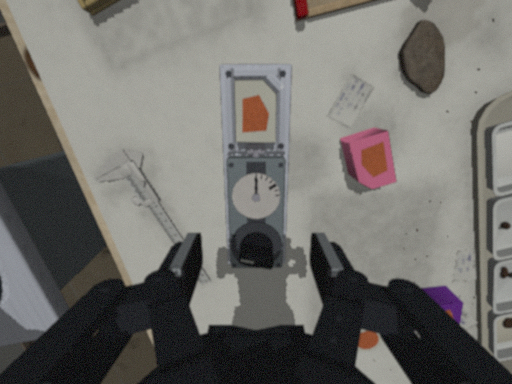

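The wrist views confirm the identification. The new mount at (258,178) has its cut at the upper right, which is +x +y. The jig has the old mount at (257,113), the dial at (256,196) with its pointer at 0, and the knob at (257,248). Next I'll fit the geometry.

```bash
cat >> h.py <<'E'
def rect(P,z0,z1,c,rad,grid=0.0005):
    m=(P[...,2]>z0)&(P[...,2]<z1)&(np.hypot(P[...,0]-c[0],P[...,1]-c[1])<rad)
    m=cv2.morphologyEx(m.astype(np.uint8),cv2.MORPH_OPEN,np.ones((2,2)))
    n,l,st,ce=cv2.connectedComponentsWithStats(m)
    k=1+np.argmax(st[1:,4]); q=P[l==k]
    rc=cv2.minAreaRect(q[:,:2].astype(np.float32)*1000)
    return rc,len(q),np.median(q[:,2])
def snap(n):
    T=wristT(); im,d=capture("wrist"); cv2.imwrite(f"pics/{n}.png",im); np.savez(f"{n}.npz",im=im,d=d,T=T); return im,d,T
E
python3 - <<'E'
from h import *
def L(n): z=np.load(n+".npz"); return z["im"],z["d"],(z["T"] if "T" in z else None)
im,d,T=L("w_new"); P=cloud("wrist",d,T); print("table z",np.median(P[50:100,200:300,2]))
print("new w",rect(P,.033,.05,(.472,-.281),.05))
im,d,T=L("w_jig"); P=cloud("wrist",d,T); print("table z",np.median(P[100:200,350:400,2]),P[150,190])
print("old w",rect(P,.043,.06,(.533,.113),.05))
print("walls+housing w",rect(P,.018,.06,(.533,.113),.06))
print("whole jig w",rect(P,.010,.09,(.51,.04),.2))
for nm,(u,v) in dict(dial=(256,196),knob=(257,248),wall=(226,110),housing=(236,170),plate=(230,195)).items(): print(nm,P[v,u].round(4))
im,d,_=L("top0"); P=cloud("top",d)
print("new t",rect(P,.033,.05,(.472,-.281),.05))
print("old t",rect(P,.043,.06,(.533,.113),.05))
print("whole jig t",rect(P,.010,.09,(.51,.04),.2))
print("tray t",rect(P,.013,.04,(.434,.318),.1))
E
```

```text
table z 0.000949788623995973
new w (((472.5862731933594, -265.2398376464844), (48.63880157470703, 122.7659912109375), 10.972412109375), 2614, np.float64(0.04064791159603176))
table z 0.0026607486950649406 [0.44149451 0.0856424  0.00226494]
old w (((535.584228515625, 110.64958190917969), (68.5794906616211, 46.68272018432617), 76.70903778076172), 2450, np.float64(0.05065038335346436))
walls+housing w (((534.4520263671875, 105.91212463378906), (108.8034896850586, 74.63622283935547), 77.00547790527344), 5526, np.float64(0.028323875688471778))
whole jig w (((516.7014770507812, 26.850662231445312), (280.0134582519531, 84.04656982421875), 76.99629211425781), 12302, np.float64(0.03215971855010605))
dial [0.5133 0.0175 0.0391]
knob [ 0.5002 -0.0446  0.0536]
wall [0.5024 0.1232 0.0257]
housing [0.4966 0.0529 0.0312]
plate [0.4814 0.0236 0.0316]
new t (((424.4058532714844, -173.10572814941406), (49.46693801879883, 320.602294921875), 23.781599044799805), 335, np.float64(0.04127127007139442))
old t (((457.882568359375, 36.72212219238281), (273.90087890625, 68.43630981445312), 45.22233581542969), 339, np.float64(0.0507012003038243))
whole jig t (((460.4386291503906, 46.450714111328125), (263.09832763671875, 197.60452270507812), 75.5844955444336), 2321, np.float64(0.03286917128837463))
tray t (((425.145263671875, 174.6081085205078), (431.1358337402344, 152.2771453857422), 86.8105239868164), 426, np.float64(0.017341153121146813))
```

Run:
```python
import cv2
im=cv2.imread("pics/w_jig.png")
cv2.imwrite("pics/w_jigc.png",cv2.resize(im[55:280,200:320],None,fx=2.6,fy=2.6,interpolation=cv2.INTER_CUBIC))
```

```text
(no output)
```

View pics/w_jigc.png

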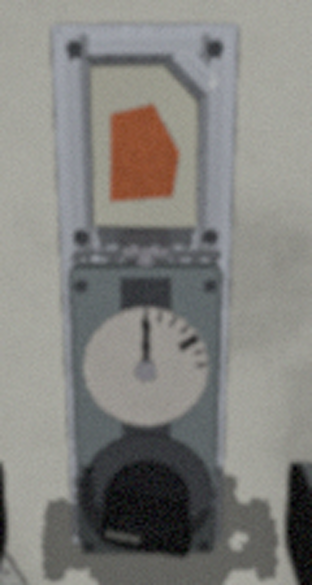

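```bash
cat >> h.py <<'E'
def rect(name,d,T,z0,z1,c,rad,zt):
    P=cloud(name,d,T)
    if T is None: T=np.array(camera_info(name)["world_from_camera"])
    m=(P[...,2]>z0)&(P[...,2]<z1)&(np.hypot(P[...,0]-c[0],P[...,1]-c[1])<rad)&(d>0)
    m=cv2.morphologyEx(m.astype(np.uint8),cv2.MORPH_OPEN,np.ones((3,3)))
    n,l,st,ce=cv2.connectedComponentsWithStats(m)
    k=1+np.argmax(st[1:,4]); m=(l==k).astype(np.uint8)
    zm=np.median(P[l==k][:,2])
    Q=P-T[:3,3]; W=T[:3,3]+Q*((zt-T[2,3])/Q[...,2])[...,None]
    q=W[m>0][:,:2]
    rc=cv2.minAreaRect((q*1000).astype(np.float32))
    return np.round(rc[0],1),np.round(rc[1],1),round(rc[2],2),int(m.sum()),round(float(zm),4)
def L(n): z=np.load(n+".npz"); return z["im"],z["d"],(z["T"] if "T" in z else None)
E
python3 - <<'E'
from h import *
im,d,T=L("w_new")
print("new w",rect("wrist",d,T,.033,.05,(.472,-.281),.05,.0405))
im,d,T=L("w_jig")
print("old w",rect("wrist",d,T,.044,.06,(.533,.113),.05,.0505))
print("walls w",rect("wrist",d,T,.018,.034,(.533,.113),.06,.0255))
print("jig w",rect("wrist",d,T,.010,.09,(.51,.04),.2,.028))
print("knobtop w",rect("wrist",d,T,.066,.08,(.495,-.06),.04,.0745))
print("flange w",rect("wrist",d,T,.038,.08,(.495,-.05),.04,.044))
im,d,_=L("top0")
print("new t",rect("top",d,None,.033,.05,(.472,-.281),.05,.0405))
print("old t",rect("top",d,None,.043,.06,(.533,.113),.05,.0505))
print("jig t",rect("top",d,None,.010,.09,(.51,.04),.2,.028))
print("knobtop t",rect("top",d,None,.066,.08,(.495,-.06),.04,.0745))
print("tray t",rect("top",d,None,.013,.04,(.434,.318),.1,.022))
E
```

```text
new w (array([ 473. , -275.8]), array([43.8, 64.7]), 14.38, 2602, 0.0406)
old w (array([534.7, 114.8]), array([62.7, 43.8]), 77.15, 2444, 0.0507)
walls w (array([535. , 115.1]), array([91.9, 72. ]), 77.07, 2522, 0.0253)
jig w (array([517.1,  36.5]), array([258.7,  78.1]), 77.11, 12026, 0.0332)
knobtop w (array([498. , -47.4]), array([17.3, 41.5]), 64.65, 447, 0.074)
flange w (array([497.8, -52.7]), array([51.8, 46. ]), 72.19, 1074, 0.0602)
new t (array([ 475. , -275.8]), array([44.3, 64.3]), 13.3, 333, 0.0415)
old t (array([535.8, 114.9]), array([64.3, 44.4]), 76.83, 339, 0.0509)
jig t (array([517. ,  37.5]), array([256.4,  80.8]), 77.03, 2265, 0.0332)
knobtop t (array([498.4, -50.1]), array([13.7, 41.2]), 64.56, 77, 0.0747)
tray t (array([408.3, 371. ]), array([67.2,  8.3]), 11.77, 74, 0.0209)h.py:39: RuntimeWarning: divide by zero encountered in divide
  Q=P-T[:3,3]; W=T[:3,3]+Q*((zt-T[2,3])/Q[...,2])[...,None]
h.py:39: RuntimeWarning: invalid value encountered in multiply
  Q=P-T[:3,3]; W=T[:3,3]+Q*((zt-T[2,3])/Q[...,2])[...,None]
```

```bash
python3 - <<'E'
from h import *
im,d,_=L("top0"); hsv=cv2.cvtColor(im,cv2.COLOR_BGR2HSV)
print(hsv[241,121],hsv[225,105],hsv[250,80])
m=((hsv[...,1]>90)&(hsv[...,0]>12)&(hsv[...,0]<32)).astype(np.uint8); m[:, :90]=0;m[:,155:]=0;m[:205]=0;m[275:]=0
m=cv2.morphologyEx(m,cv2.MORPH_OPEN,np.ones((3,3)))
P=cloud("top",d);v,u=np.nonzero(m);T=np.array(camera_info("top")["world_from_camera"])
q=P[v,u]-T[:3,3]; W=T[:3,3]+q*((.022-T[2,3])/q[:,2])[:,None]
print(cv2.minAreaRect((W[:,:2]*1000).astype(np.float32)), u.min(),u.max(),v.min(),v.max())
E
python3 - <<'E'
from h import *
q=tq(np.radians(77.05)); c=(.535,.115)
r.move_to((*c,.09),q)
print(r.move_linear((*c,.041),speed=.08,until_force=8), monitor.sense()["ee_pos"])
print(fingers.gripper_to(0.03,grasp_force=40), monitor.sense()["grip_width"])
r.move_linear((*c,.12),speed=.12)
s=monitor.sense(); print(s["time"],s["grip_width"],s["ft_force"],s["ee_pos"]); snap("w_old1")
E
```

```text
[ 20 100 148] [ 21  99 160] [ 13  14 165]
((431.6086120605469, 314.8643798828125), (121.21647644042969, 92.5879135131836), 12.20988655090332) 102 139 219 265
False [0.53544536 0.11493771 0.04147374]
False 0.04325307842228802
5.7167 0.04325419312248271 [ 0.30459096 -0.17984928 -1.56022705] [0.53427941 0.11494915 0.1191694 ]<stdin>:7: RuntimeWarning: divide by zero encountered in divide
<stdin>:7: RuntimeWarning: invalid value encountered in multiply
```

View pics/w_old1.png

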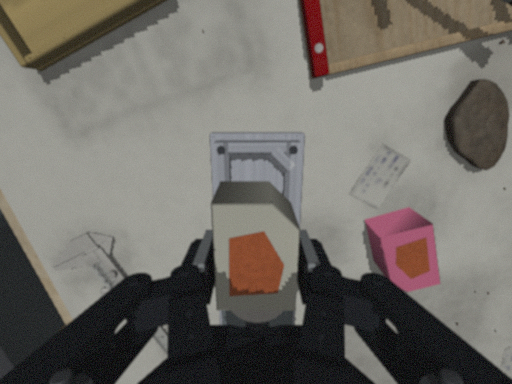

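The old mount is in hand at (255,255) and the pocket below it is empty. Next it goes into the tray.

Run:
```python
from h import *
q=tq(np.radians(102.2)); c=(.433,.316)
r.move_linear((.50,.20,.125),speed=.3)
r.move_to((*c,.09),q)
print(r.move_linear((*c,.0355),speed=.06,until_force=4), monitor.sense()["ee_pos"],monitor.sense()["ft_force"])
fingers.gripper_to(0.062); r.move_linear((*c,.13),speed=.2)
r.move_to((.50,.20,.20),tq(np.radians(77.05)))
s=monitor.sense(); print(s["time"]); 
im,d=capture("top"); cv2.imwrite("pics/top1.png",cv2.resize(im[180:290,60:290],None,fx=3.4,fy=3.4)); np.savez("top1.npz",im=im,d=d)
print(rect("top",d,None,.036,.06,c,.06,.046))
snap("w_pk")
```

```text
True [0.43207409 0.31541624 0.03780046] [ 0.06517497 -0.20910637  4.44213069]
9.2333
(array([438.6, 288.3]), array([45.1, 13.2]), 13.36, 79, 0.047)h.py:39: RuntimeWarning: divide by zero encountered in divide
  Q=P-T[:3,3]; W=T[:3,3]+Q*((zt-T[2,3])/Q[...,2])[...,None]
h.py:39: RuntimeWarning: invalid value encountered in multiply
  Q=P-T[:3,3]; W=T[:3,3]+Q*((zt-T[2,3])/Q[...,2])[...,None]
```

View pics/top1.png

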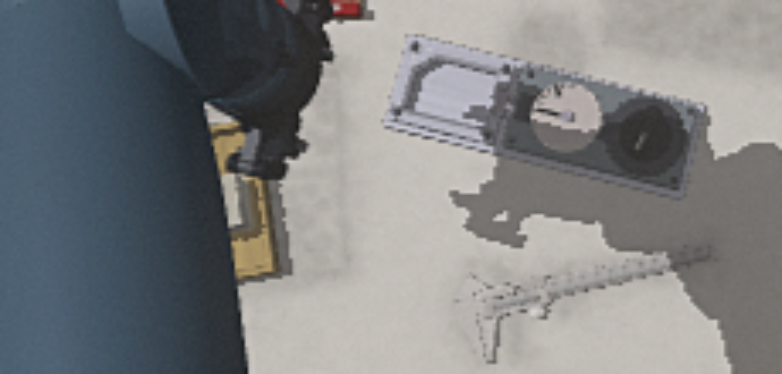

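View pics/w_pk.png

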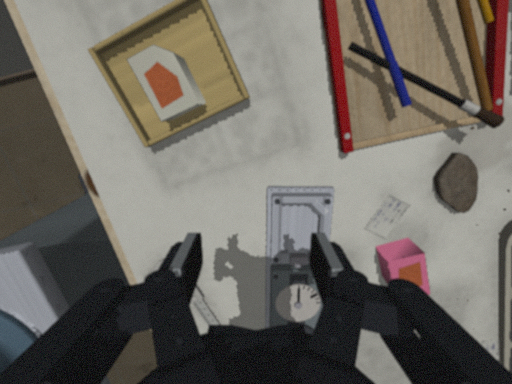

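The old mount stands flat in the tray at (165,82), and the pocket is clear. Next I'll pick up the new mount.

Run:
```python
from h import *
q=tq(np.radians(104)); c=(.4735,-.2758)
r.move_to((*c,.10),q)
print(r.move_linear((*c,.0315),speed=.1,until_force=8), monitor.sense()["ee_pos"])
fingers.gripper_to(0.03,grasp_force=40); print(monitor.sense()["grip_width"])
r.move_linear((*c,.12),speed=.15)
r.move_to((.535,.115,.15),tq(np.radians(77.05)))
s=monitor.sense(); print(s["time"],s["grip_width"],s["ee_pos"],s["orientation"]); im,d,T=snap("w_new1")
print(rect("wrist",d,T,s["ee_pos"][2]-.005,s["ee_pos"][2]+.03,s["ee_pos"][:2],.05,s["ee_pos"][2]+.0085))
im,d,T=L("w_old1")
print(rect("wrist",d,T,.1142,.15,(.5343,.11495),.05,.1277))
```

```text
False [ 0.47396698 -0.27599791  0.03195897]
0.0429281364356253
14.4583 0.043006332148315105 [0.53490399 0.11421424 0.14953654] [ 7.82579005e-01  6.22551119e-01 -4.53367065e-04 -1.77291777e-05]
(array([535.2, 112.8]), array([72. , 70.1]), 49.92, 11657, 0.1578)
(array([534.4, 113.3]), array([73.1, 70. ]), 49.96, 11790, 0.1281)h.py:39: RuntimeWarning: divide by zero encountered in divide
  Q=P-T[:3,3]; W=T[:3,3]+Q*((zt-T[2,3])/Q[...,2])[...,None]
h.py:39: RuntimeWarning: invalid value encountered in multiply
  Q=P-T[:3,3]; W=T[:3,3]+Q*((zt-T[2,3])/Q[...,2])[...,None]
```

View pics/w_new1.png

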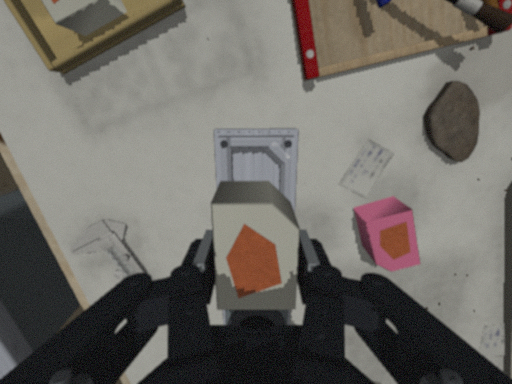

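The new mount is held the same way as the old one, with its cut corner at the upper right. I'll lower it into the pocket.

Run:
```python
from h import *
c=(.535,.115); q=tq(np.radians(77.05))
r.move_linear((*c,.085),rot=q,speed=.12)
r.move_linear((*c,.062),speed=.06); print(monitor.sense()["ee_pos"])
hit=r.move_linear((*c,.0395),speed=.03,until_force=8)
s=monitor.sense(); print(hit,s["time"],s["ee_pos"],s["ft_force"],s["moment"])
```

```text
[0.53456322 0.11498689 0.06156271]
True 16.3583 [0.53463795 0.11503383 0.04252563] [-0.46794593 -0.12613031  5.24548227] [-0.0088062   0.11762825  0.04249149]
```

```bash
python3 - <<'E' 2>/dev/null
from h import *
fingers.gripper_to(0.062)
r.move_linear((.535,.115,.12),speed=.2)
r.move_to((.52,.05,.22),tq(np.radians(77.05)))
print(monitor.sense()["time"])
im,d,T=snap("w_seat")
print("new",rect("wrist",d,T,.044,.06,(.533,.113),.05,.0505))
print("walls",rect("wrist",d,T,.018,.034,(.533,.113),.06,.0255))
print("knob",rect("wrist",d,T,.066,.08,(.495,-.06),.04,.0745))
P=cloud("wrist",d,T); m=(P[...,2]>.044)&(P[...,2]<.06)&(np.hypot(P[...,0]-.5347,P[...,1]-.1148)<.022)
A=np.c_[P[m][:,:2]-[.5347,.1148],np.ones(m.sum())]; print(np.linalg.lstsq(A,P[m][:,2],rcond=None)[0])
z=np.load("w_jig.npz");P=cloud("wrist",z["d"],z["T"]); m=(P[...,2]>.044)&(P[...,2]<.06)&(np.hypot(P[...,0]-.5347,P[...,1]-.1148)<.022)
A=np.c_[P[m][:,:2]-[.5347,.1148],np.ones(m.sum())]; print(np.linalg.lstsq(A,P[m][:,2],rcond=None)[0])
cv2.imwrite("pics/w_seatc.png",cv2.resize(im[55:280,200:320],None,fx=2.6,fy=2.6,interpolation=cv2.INTER_CUBIC))
E
```

```text
17.775
new (array([534.5, 114.9]), array([63.4, 43.8]), 77.12, 2460, 0.0507)
walls (array([535.1, 115.3]), array([90.6, 72.1]), 76.99, 2486, 0.0253)
knob (array([498. , -47.3]), array([17.7, 41.6]), 64.57, 455, 0.074)
[-0.00197866 -0.00054878  0.05086532]
[-0.00350288 -0.005934    0.05083797]
```

View pics/w_seatc.png

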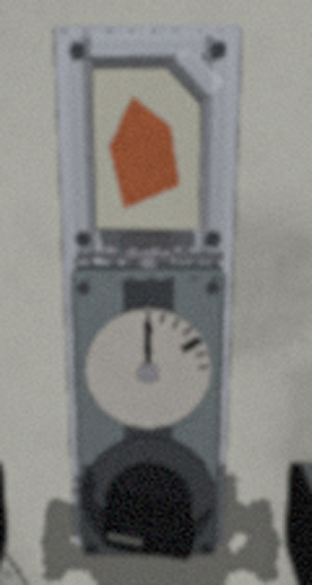

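The new mount is home, flat and square: its top is at 50.7 mm, the same as the old one, with about 0.1° of tilt. Now the knob, which stands at about 0.215 rad.

```bash
python3 - <<'E' 2>/dev/null
from h import *
k=(.4975,-.0504); q=tq(np.radians(180-25.4))
r.move_to((*k,.13),q); fingers.gripper_to(0.04)
print(r.move_linear((*k,.062),speed=.08,until_force=8),monitor.sense()["ee_pos"])
fingers.gripper_to(0.005,grasp_force=40); s=monitor.sense(); print(s["grip_width"],s["ft_force"])
j=np.array(s["joints"]); print(j)
for a in (0.65,1.25):
    t=j.copy(); t[5]+=a; r.movej(t.tolist())
    s=monitor.sense(); print(s["time"],s["joints"][5],s["ft_force"],s["moment"])
im,d,T=snap("w_k1")
E
```

```text
False [ 0.49798216 -0.05051392  0.06244574]
0.01379174691696568 [0.25720335 3.49576543 3.79313213]
[-0.22753679  0.36626498 -0.44164885  0.76133234  0.00108367  0.21538779]
21.5667 0.8641301222409773 [-1.29399211 -0.21893681  2.83391954] [-0.15114453  0.33645547 -0.10929247]
22.1917 1.463062325611018 [-2.88911758 -0.46533098  4.87549521] [-0.23375135  0.76776875 -0.07832483]
```

View pics/w_k1.png

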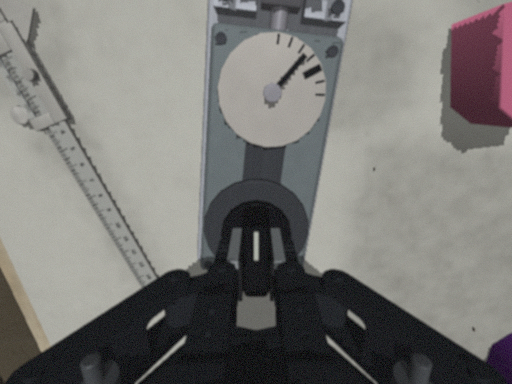

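The pointer at (290,72) is close to the set mark at (313,71), but not yet on it. I'll rectify the dial and measure it.

```bash
cat >> h.py <<'E'
def dial(im,T,name,kest,tag=None):
    ci=camera_info(name);K=np.array(ci["intrinsics"]); Ti=np.linalg.inv(T)
    yaw=np.radians(-12.98); ax=np.array([np.cos(yaw),np.sin(yaw)]); ay=np.array([-np.sin(yaw),np.cos(yaw)])
    c=np.array([.535,.1152])+(-.104+.012*kest)*ay
    N=400; s=0.0002 # 80mm
    v,u=np.indices((N,N)); X=(u-N/2)*s; Y=(N/2-v)*s
    out=[]
    for z in (.0345,.0385):
        W=np.stack([c[0]+X*ax[0]+Y*ay[0],c[1]+X*ax[1]+Y*ay[1],np.full_like(X,z),np.ones_like(X)],-1)
        C=W@Ti.T; mu=(K[0,0]*C[...,0]/C[...,2]+K[0,2]).astype(np.float32); mv=(K[1,1]*C[...,1]/C[...,2]+K[1,2]).astype(np.float32)
        out.append(cv2.remap(im,mu,mv,cv2.INTER_CUBIC))
    g=[cv2.cvtColor(o,cv2.COLOR_BGR2GRAY) for o in out]
    cs=[]
    for gg in g:
        m=(gg>125).astype(np.uint8); m=cv2.morphologyEx(m,cv2.MORPH_OPEN,np.ones((9,9)))
        n,l,st,ce=cv2.connectedComponentsWithStats(m); k=l[N//2+60,N//2-30]
        k=k if k else 1+np.argmax(st[1:,4])
        cn,_=cv2.findContours((l==k).astype(np.uint8),cv2.RETR_EXTERNAL,cv2.CHAIN_APPROX_NONE)
        h=cv2.convexHull(max(cn,key=cv2.contourArea)); (cc,rr)=cv2.minEnclosingCircle(h); cs.append((cc,rr))
    cc=cs[0][0]
    def prof(gg,cc,r0,r1):
        th=np.arange(-.6,2.0,.01); rr=np.arange(r0,r1,.0005)/s
        a,b=np.meshgrid(th,rr,indexing="ij")
        q=cv2.remap(gg,(cc[0]+b*np.sin(a)).astype(np.float32),(cc[1]-b*np.cos(a)).astype(np.float32),cv2.INTER_LINEAR)
        return th,q.mean(1)
    th,p=prof(g[1],cs[1][0],.009,.017); w=np.clip(np.median(p)-25-p,0,None); ptr=(w*th).sum()/w.sum()
    th,m=prof(g[0],cc,.022,.027); w=np.clip(np.median(m)-12-m,0,None)
    # mark: heaviest cluster
    lab=np.split(np.arange(len(th)),np.nonzero(np.diff((w>0).astype(int)))[0]+1)
    cl=[(round(float((w[i]*th[i]).sum()/w[i].sum()),3),round(float(w[i].sum()))) for i in lab if w[i].sum()>20]
    if tag:
        cv2.imwrite(f"pics/{tag}.png",np.hstack(out))
    return ptr,cl,cs
E
python3 - <<'E'
from h import *
im,d,T=L("w_k1"); print(dial(im,T,"wrist",1.465,"dial1"))
E
```

```text
(np.float64(0.6608606023782669), [(-0.001, 98), (0.25, 110), (0.503, 122), (0.667, 1043), (1.006, 1587), (1.256, 140), (1.508, 153)], [((202.4140167236328, 201.67515563964844), 150.8739776611328), ((201.3341522216797, 202.3341522216797), 146.9441680908203)])
```

View pics/dial1.png

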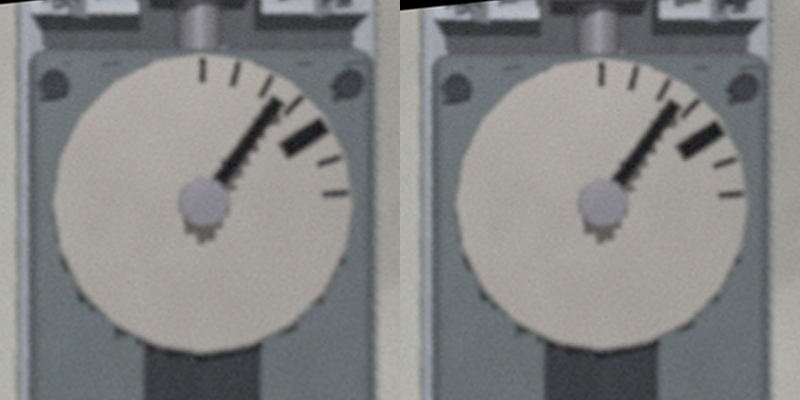

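```bash
python3 - <<'E' 2>/dev/null
from h import *
t=np.array(monitor.sense()["joints"]); t[5]+=.335; r.movej(t.tolist()); r.pause(.2)
s=monitor.sense(); print(s["time"],s["joints"][5],s["ft_force"],s["moment"])
im,d,T=snap("w_k2"); print(dial(im,T,"wrist",1.8,"dial2"))
E
```

```text
22.8583 1.7959350059290495 [-3.34375649  0.36097616  4.83577191] [0.02225315 0.67931763 0.05591474]
(np.float64(1.1184492217117898), [(-0.018, 265), (0.259, 277), (0.537, 299), (0.811, 278), (1.079, 1685), (1.345, 252), (1.602, 200)], [((204.0, 189.5), 161.87428283691406), ((207.0, 191.5), 157.81724548339844)])
```

View pics/dial2.png

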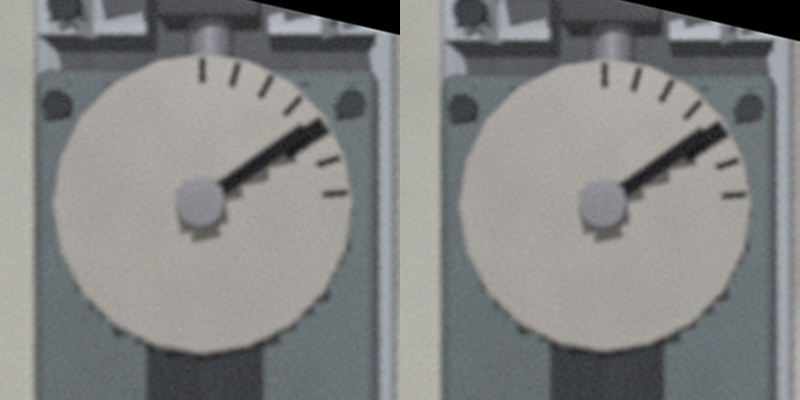

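The pointer lies along the mark. My circle fit was upset by the frame edge, so I'll release the knob, back off and remeasure.

```bash
python3 - <<'E' 2>/dev/null
from h import *
import h
s=monitor.sense(); p=s["ee_pos"]
fingers.gripper_to(0.045); r.move_linear((p[0],p[1],.15),speed=.15)
r.move_to((.50,-.02,.16),tq(np.radians(77.05)))
print(monitor.sense()["time"])
im,d,T=snap("w_end"); print(dial(im,T,"wrist",1.82,"dial3"))
print("new",rect("wrist",d,T,.044,.06,(.535,.116),.05,.0505))
E
```

```text
24.3333
(np.float64(1.2485001693506192), [(0.006, 160), (0.289, 64), (0.576, 174), (0.859, 192), (1.132, 1314), (1.39, 104), (1.643, 80)], [((202.0, 185.6621551513672), 166.77024841308594), ((201.5, 184.1219482421875), 164.2141876220703)])
new (array([532.6, 106.1]), array([42. , 43.8]), 77.04, 3463, 0.0508)
```

View pics/dial3.png

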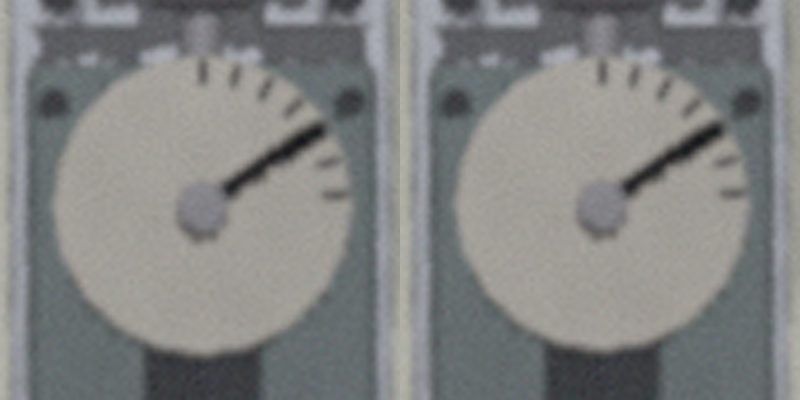

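View pics/w_end.png

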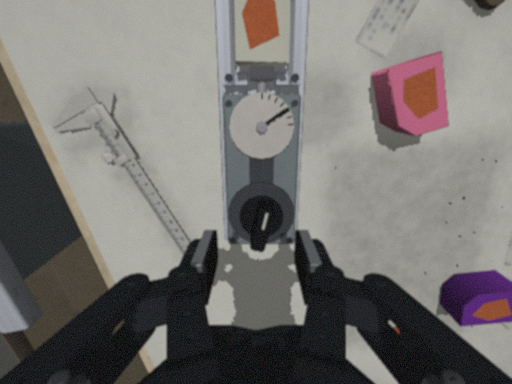

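```bash
cat > dm.py <<'E'
from h import *
def meas(tag,o=None):
    o=cv2.imread(f"pics/{tag}.png"); g=cv2.cvtColor(o,cv2.COLOR_BGR2GRAY); a,b=g[:,:400],g[:,400:]
    # centre: maximise ring contrast at r=147 vs 153 px over lower/side arc
    ph=np.radians(np.arange(100,260,1)); best=None
    for cx in np.arange(194,212,.5):
        for cy in np.arange(194,214,.5):
            f=lambda r:cv2.remap(a,(cx+r*np.sin(ph))[None].astype(np.float32),(cy-r*np.cos(ph))[None].astype(np.float32),cv2.INTER_LINEAR).astype(float)
            s=np.abs(0)+(f(145)-f(154)).mean()+(f(147)-f(152)).mean()
            if best is None or s>best[0]: best=(s,cx,cy)
    _,cx,cy=best
    th=np.arange(-.3,1.9,.005)
    def prof(gg,r0,r1):
        A,B=np.meshgrid(th,np.arange(r0,r1,2.),indexing="ij")
        return cv2.remap(gg,(cx+B*np.sin(A)).astype(np.float32),(cy-B*np.cos(A)).astype(np.float32),cv2.INTER_LINEAR).mean(1)
    res=[]
    for gg,r0,r1,t in((b,45,80,.55),(a,128,142,.8)):
        p=prof(gg,r0,r1); base=np.median(p); w=np.clip(base*t-p if t<.6 else base*.85-p,0,None)
        lab=np.split(np.arange(len(th)),np.nonzero(np.diff((w>0).astype(int)))[0]+1)
        res.append([(round(float((w[i]*th[i]).sum()/w[i].sum()),3),int(w[i].sum())) for i in lab if w[i].sum()>10])
    print(tag,(cx,cy),"ptr",res[0],"marks",res[1])
if __name__=="__main__":
    for t in("dial1","dial2","dial3"): meas(t)
E
python3 dm.py
python3 -c "
import cv2
o=cv2.imread('pics/dial3.png');cv2.imwrite('pics/d3z.png',cv2.resize(o[80:240,180:360],None,fx=4,fy=3.7))"
```

```text
dial1 (np.float64(202.5), np.float64(201.5)) ptr [(0.649, 1663)] marks [(-0.001, 343), (0.251, 345), (0.502, 351), (0.753, 441), (1.006, 2405), (1.257, 442), (1.509, 460)]
dial2 (np.float64(202.5), np.float64(202.0)) ptr [(1.004, 1955)] marks [(-0.005, 394), (0.247, 416), (0.499, 427), (0.751, 430), (1.003, 2475), (1.254, 479), (1.505, 485)]
dial3 (np.float64(202.0), np.float64(203.5)) ptr [(0.978, 1157)] marks [(0.005, 268), (0.252, 194), (0.503, 215), (0.758, 262), (1.007, 2048), (1.256, 221), (1.506, 305)]
```

View pics/d3z.png

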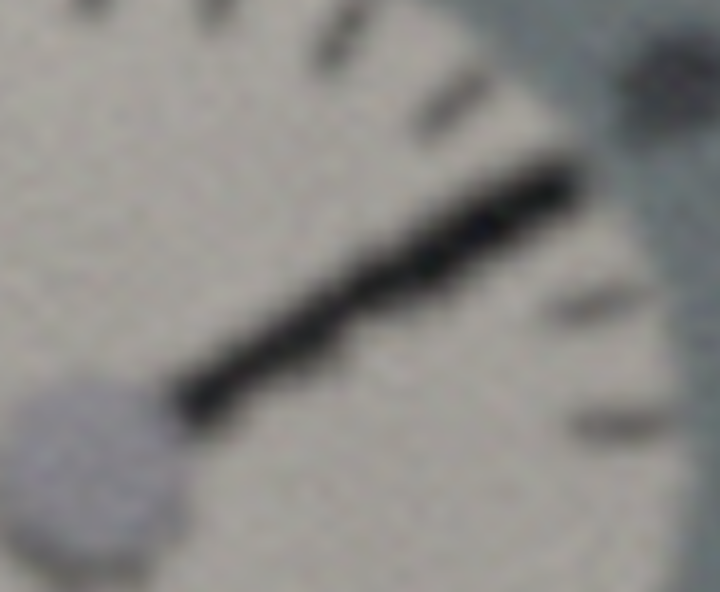

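The pointer reads 0.98 (1.00 before release) against the mark at 1.0. One last overview before handing in.

```bash
python3 - <<'E' 2>/dev/null
from h import *
r.move_to((.52,.05,.22),tq(np.radians(77.05)))
im,d,T=snap("w_fin"); dial(im,T,"wrist",1.82,"dial4")
print("new",rect("wrist",d,T,.044,.06,(.535,.116),.05,.0505),"walls",rect("wrist",d,T,.018,.034,(.533,.113),.06,.0255))
r.movej([-1.291,.377,.081,1.274,0,1.46]); r.pause(.3); print(monitor.sense()["time"])
im,d=capture("top"); print("tray mount",rect("top",d,None,.036,.06,(.433,.316),.06,.046))
cv2.imwrite("pics/top9.png",cv2.resize(im[30:310,40:430],None,fx=2,fy=2))
import dm; dm.meas("dial4")
E
```

```text
new (array([535.1, 117.1]), array([63.4, 43.8]), 77.1, 2489, 0.0507) walls (array([535.1, 115.5]), array([90.8, 72.1]), 77.02, 2446, 0.0254)
27.5333
tray mount (array([433. , 314.1]), array([44.9, 65.8]), 12.32, 374, 0.0465)
dial4 (np.float64(203.0), np.float64(204.0)) ptr [(0.946, 761)] marks [(-0.004, 53), (0.495, 29), (0.751, 135), (1.003, 1360), (1.261, 13), (1.509, 117)]
```

View pics/top9.png

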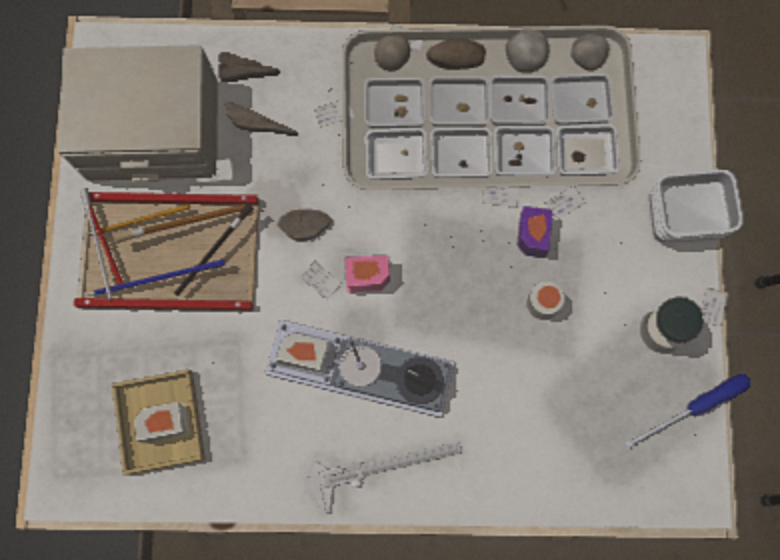

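The three pointer readings are 1.00, 0.98 and 0.95, and they differ by viewing position. That could be parallax or a real change, so I'll look from directly above the dial.

```bash
python3 - <<'E' 2>/dev/null
from h import *
import dm
ay=np.array([np.sin(np.radians(12.98)),np.cos(np.radians(12.98))])
dc=np.array([.535,.1152])+(-.104+.012*1.83)*ay
p=dc-.08*ay; r.move_to((*p,.125),tq(np.radians(77.05)))
for i in range(2):
    im,d,T=snap(f"w_top{i}"); print(T[:2,3]-dc,monitor.sense()["time"]); dial(im,T,"wrist",1.83,f"dialT{i}"); dm.meas(f"dialT{i}"); r.pause(.5)
o=cv2.imread("pics/dialT1.png"); cv2.imwrite("pics/dTz.png",cv2.resize(o[80:240,580:760],None,fx=4,fy=3.7))
E
```

```text
[-7.89582910e-06 -3.10398246e-03] 29.7083
dialT0 (np.float64(202.0), np.float64(204.0)) ptr [(0.996, 1472)] marks [(-0.0, 309), (0.252, 236), (0.503, 172), (0.755, 302), (1.006, 2173), (1.254, 333), (1.505, 357)]
[-0.00039559 -0.00229637] 30.2583
dialT1 (np.float64(202.5), np.float64(204.0)) ptr [(0.992, 1403)] marks [(-0.005, 303), (0.249, 244), (0.5, 242), (0.753, 287), (1.005, 2179), (1.255, 340), (1.504, 340)]
```

View pics/dTz.png

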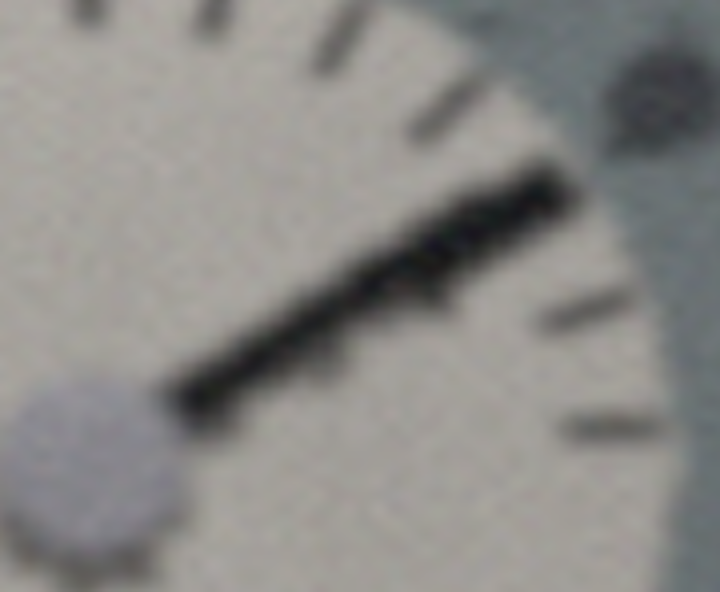

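From straight above, the pointer reads 0.99–1.00, steady, and lies on the thick mark. The robot is touching nothing, so I'm handing in.

```bash
python3 -c "
from h import *
sign_off(); print(monitor.sense()['time'])"
```

```text
the job is handed in; nothing more can be done
the job is handed in; nothing more can be done
```

The job is handed in, at about 30 s on the robot's clock. The finished mount stands in the tray, and the new mount is clamped in the jig with the pointer on the set mark.

- **Old mount:** It stands upright on the tray floor. Its top measured 46.5 mm, as expected for a 40 mm block on the 6 mm floor.
- **New mount:** The cut corner is at +x +y. Its top measured 50.7 mm, the same as the old mount did, and its edges are within about 0.1° of the pocket's. It measured about 0.1° of tilt before clamping. After clamping it had moved about 2 mm onto the +y wall.
- **Gauge:** I turned the knob clockwise without overshooting. From straight above, the pointer read 0.996 and then 0.992 half a second later, against the mark at 1.0. Two readings from slanted views were lower, at 0.98 and 0.95, which I put down to viewing angle and low resolution.
- **Left alone:** The last overview showed the round mount, the jar and the pink and purple look-alikes where they stood at the start.

The last reading of the wrist forces was during the knob turn. They were about 6 N then, well under the limits, and the robot was touching nothing when I handed in.

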